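# Make up two joiner's kits on pocketed boards

## Robot

A 6-joint arm with a two-finger parallel gripper is mounted at the origin on a cart in front of the work surface, level with it; the furniture and walls round the work are solid. World frame = base frame: x ahead of the robot, y to its left, z up, the work surface at z = 0. Lengths are in m, angles in degrees, forces in N, time in s.
With the tool pointing down it reaches from about 0.275 to 0.875 m from the base axis. Payload 12.5 kg.
Tool frame: the origin (TCP) lies at the very end of the fingers, on their centre line; the grasp point (between the pads) lies 19 mm behind it (arm.hold_point_z is the distance from the TCP to the grasp point, in m); z points along the fingers, y is the line along which they close (so a half turn about z gives the same grasp; the last joint's range is limited). The gripper opens to 85 mm and grips with 20 to 120 N. Pads are 22 mm wide; open, the fingers measure 114 mm over their backs; the gripper's body (76 mm by 85 mm) begins 54 mm behind the grasp point. The pads swing forward as they close: fully open they stand 13 mm farther back than shut.
Start: joints at [-82.139, 20.094, 94.641, -0, 65.266, -4.847], TCP at [0.121, -0.537, 0.231] pointing down, gripper open.
Joint ranges: [-157.81, 157.81], [-45, 120.19], [0.68, 151.7], [-89.99, 269.99], [4.06, 180], [-164.3, 164.3]. Speed limits (degrees/s): [127.2, 127.2, 159.86, 180, 180, 180].

## Interface

Orientations are given as [roll, pitch, yaw] about the fixed x, y, z axes, in that order (R = Rz(yaw) Ry(pitch) Rx(roll)).
In Python, from station import arm, snapshot, camera_info, order gives the robot as it stands. The module is installed in compiled form; this text tells all that it offers.
- The arm moves only by the shell command python3 -m creep 'ROWS' [FORCE]. ROWS is text: rows parted by semicolons, each of 7 numbers parted by spaces: the shift along the tool's x, y, z as a fraction of full scale, then the turn, a rotation vector about the tool's x, y, z as a fraction of full scale, then the closure, from 0 (fully open) to 1 (shut). In form: tx ty tz rx ry rz jaw; .... A call has 1 to 20 rows; each row shifts and turns the commanded pose from where the row before left it, along the tool's axes as they then stand; what a row does not reach is not made up. Full scale, the value 1, is 15 cm for a shift and 120 degrees for a turn. A row lasts 1/12 s, in which the tool goes at most 41.7 mm and 7.16 degrees, less where a joint would pass 70% of its speed; a pose out of reach is approached as far as the arm can. A call with a number of a shift or a turn outside -1 to 1 is refused whole. A call with a gripper value outside its range is refused whole. The fingers move at their own pace and stop on an object; FORCE is the grip in N (left out, the last holds). Time passes only in rows, so rows that do not move let the fingers close. It gives the time, the measured TCP pose, the force, the opening and the grip force at its end, in the units of the state.
- arm.state(): the state, without advancing time (a new reading comes with each control period).
- snapshot(name): name is "side" or "top" or "wrist"; returns the picture (420x560x3 uint8, red, green, blue); there is no depth.
- camera_info(name): a dict with "intrinsics" (3x3 intrinsics, pixels), "rvec" (rotation vector, rad) and "tvec" (3), from world to camera coordinates, as OpenCV has them. Camera axes: x right, y down, z forward; pixel columns grow to the right and rows downward; lengths in m; the calibration is good to about 2 mm. A picture is of the moment at which its call begins: read the wrist's pose just before it. camera_info takes no time and is no camera call; for the wrist camera it gives the pose at the moment of the call.
- order.job_done(): hands the job in; it is judged then, once.
The state is a dict: "t": time; "joint_positions": joint angles; "qvel": joint speeds; "effort": joint torques, N m; "position": TCP position; "tcp_rot": TCP orientation; "wrist_force": force on the tool from outside, world axes, zero at the start; "wrist_torque": the same for the moment, N m; "grip_width": finger opening in m; "gripper_force": force on a finger pad.
Only numpy, scipy, OpenCV 4.12 (cv2) and the standard library are available. Lean on these libraries where they do the work, as an engineer would, in place of code of your own. Each camera call takes 0.05 s, during which the arm holds its last target. There are 200 camera calls.

## Task

Make up the two kits from the row of stock along the front of the bench: on the board with three pockets, the oak block goes in the wide middle pocket and a wedge in each of the two outer pockets; on the board with two pockets, the third wedge goes in the shorter pocket and the black ebony stick in the longer one. Lay every piece lengthwise in its pocket, flat on the floor of it, the same face up as it lies now. The dowel belongs to neither kit: leave it, the cork block and the tape roll where they are.

Things in the scene. Friction and masses are not known exactly. Their poses are not given: they have to be found in the camera images.
- board_three: Fixed flat pale wooden kit board, 126 (x) x 236 (y) x 12 mm, with three pockets 5 mm deep sunk in its top, lined with grey felt, side by side, all lengthwise along the board's x. Origin at the centre of its underside, z up; the pocket floors are 7 mm and the top 12 mm above the origin. Middle pocket (oak block): centre at the origin's x, y, 96 mm (x) x 64 mm (y). Outer pockets (wedges): centres at x 0, y +72 mm and y -72 mm, each 82 mm (x) x 44 mm (y).
- board_two: Fixed flat pale wooden kit board, 150 x 150 x 12 mm, with two pockets 5 mm deep sunk in its top, lined with grey felt, side by side, both lengthwise along the board's x. Origin at the centre of its underside, z up; the pocket floors are 7 mm and the top 12 mm above the origin. Shorter pocket (wedge): centre at x 0, y +36 mm, 82 mm (x) x 44 mm (y). Longer pocket (ebony stick): centre at x 0, y -36 mm, 108 mm (x) x 40 mm (y).
- wedge_a: Mahogany-coloured wedge, 60 mm long, 22 mm wide with parallel upright sides, height tapering from 16 mm at the thick end to 4 mm at the thin end; one of three alike, any may go to any wedge pocket. Lies on its flat face. Origin at the centre of its underside, z up; its long axis lies in its x-y plane, 76 degrees (1.326 rad) from +x towards +y, and that direction points to the thick end. About 30 g.
- wedge_b: Mahogany-coloured wedge, 60 mm long, 22 mm wide with parallel upright sides, height tapering from 16 mm at the thick end to 4 mm at the thin end; one of three alike, any may go to any wedge pocket. Lies on its flat face. Origin at the centre of its underside, z up; its long axis lies in its x-y plane, 76 degrees (1.326 rad) from +x towards +y, and that direction points to the thick end. About 30 g.
- wedge_c: Mahogany-coloured wedge, 60 mm long, 22 mm wide with parallel upright sides, height tapering from 16 mm at the thick end to 4 mm at the thin end; one of three alike, any may go to any wedge pocket. Lies on its flat face. Origin at the centre of its underside, z up; its long axis lies in its x-y plane, 76 degrees (1.326 rad) from +x towards +y, and that direction points to the thick end. About 30 g.
- oak_block: Plain oak block, 70 mm long, 42 mm wide, 22 mm high. Origin at the centre of its underside, z up; its long axis lies in its x-y plane, 107 degrees (1.868 rad) from +x towards +y. About 45 g.
- ebony_stick: Black ebony stick of rectangular section, 85 mm long, 18 mm wide, 12 mm high. Origin at the centre of its underside, z up; its long axis lies in its x-y plane, 55 degrees (0.960 rad) from +x towards +y. About 30 g.
- dowel: Round pale wooden dowel, 95 mm long, 12 mm diameter, lying among the stock; belongs to neither kit. Origin on its underside below the middle; long axis 10 degrees (0.17 rad) from +x towards +y. It can roll if pushed.
- cork_block: Brown cork sanding block, 105 x 60 x 30 mm, standing by on the left. Origin at the centre of its underside. Not part of the job.
- tape_ring: Roll of cream tape lying flat, about 88 mm across, 18 mm high, standing by on the right. Origin at the centre of its underside. Not part of the job.

How it is judged:
By the outcome, as a careful person would: the job done as asked, in the order asked, and still so for the second after the job is handed in, with the robot touching nothing.
It also fails if it takes over 99 s, if anything falls off the work surface, if the arm or the gripper's body presses on something with over 40 N, if the wrist force passes 120 N, or if a joint passes its speed limit or range.

## Working session

There is one attempt and no reset: what is moved stays moved. The work goes in short steps, Python scripts to look and compute and a shell command to move; the robot and the scene stay as the last step left them, time stands still between calls to the robot, and variables do not carry over. Pictures are saved under pics/ and viewed, at most 14 in all, crops included, and the job is handed in when it is done.

```bash
mkdir -p pics
python3 - <<'E'
from station import arm,snapshot,camera_info
import cv2
for n in("top","side"):
    cv2.imwrite(f"pics/{n}0.png",snapshot(n)[:,:,::-1]); 
    c=camera_info(n); print(n,c["intrinsics"],c["rvec"],c["tvec"])
s=arm.state();print(s["t"],s["position"],s["tcp_rot"],s["grip_width"],arm.hold_point_z)
E
```

```text
top [[428.47602611   0.         282.77762509]
 [  0.         428.47602611 203.82123696]
 [  0.           0.           1.        ]] [ 2.16125762 -2.18357518  0.16062738] [0.01680416 0.53048364 1.08397456]
side [[423.23545908   0.         285.78615305]
 [  0.         423.23545908 210.19760553]
 [  0.           0.           1.        ]] [ 2.12755088 -0.46203965  0.27300046] [-0.46837786  0.17682007  1.25842096]
0.1 [ 0.1209695  -0.53622785  0.2308163 ] [-1.79939829e+02 -5.57666263e-03  1.27058388e+01] 0.0852445663160856 0.0187
```

View pics/top0.png

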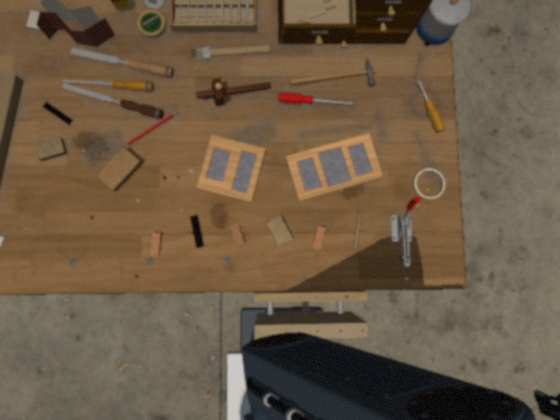

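View pics/side0.png

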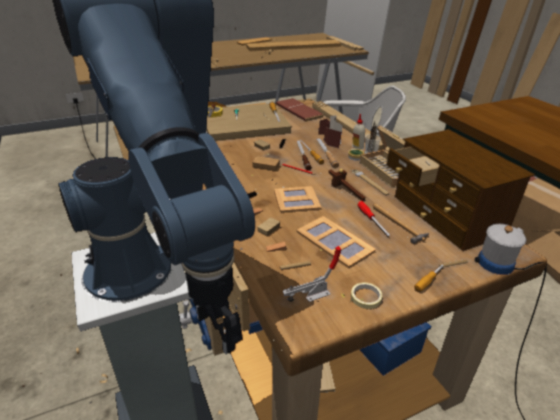

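The top view shows the row from left to right: wedge (155,243), ebony (197,231), wedge (238,233), oak (279,230), wedge (320,237) and dowel (357,230). board_two is at (232,168) and board_three at (335,166). Next I'll get contours from the colours.

```bash
cat > h.py <<'E'
import numpy as np, cv2
from station import arm,snapshot,camera_info
def ray(c,px,z):
    K=c["intrinsics"];R=cv2.Rodrigues(np.array(c["rvec"]))[0];t=np.array(c["tvec"]).ravel()
    p=cv2.undistortPoints(np.array(px,float).reshape(-1,1,2),K,None).reshape(-1,2)
    d=np.c_[p,np.ones(len(p))]@R; o=-R.T@t
    return (o+d*((z-o[2])/d[:,2])[:,None])[:,:2]
def proj(c,P):
    return cv2.projectPoints(np.array(P,float),np.array(c["rvec"]),np.array(c["tvec"]),c["intrinsics"],None)[0].reshape(-1,2)
def rect(w):
    (cx,cy),(a,b),th=cv2.minAreaRect((w*1000).astype(np.float32))
    if a<b: a,b,th=b,a,th+90
    return np.round([cx,cy,a,b,(th+90)%180-90],1)
E
python3 - <<'E'
from h import *
im=cv2.imread("pics/top0.png");c=camera_info("top")
for n,p,z in [("w1",(155,243),.01),("eb",(197,231),.012),("w2",(238,233),.01),("oak",(279,230),.022),("w3",(320,237),.01),("dow",(357,230),.01),("b2",(232,168),.012),("b3",(335,166),.012)]:
    print(n,ray(c,[p],z).round(3))
for n,q in (("b2",[(212,136),(265,149),(249,200),(197,188)]),("b3",[(287,155),(372,134),(383,174),(298,200)])): print(n,rect(ray(c,q,.012)))
cv2.imwrite("pics/crop0.png",cv2.resize(im[120:265,130:430],None,fx=2.6,fy=2.6,interpolation=cv2.INTER_CUBIC))
E
```

```text
w1 [[0.433 0.345]]
eb [[0.463 0.236]]
w2 [[0.457 0.129]]
oak [[0.463 0.022]]
w3 [[ 0.444 -0.086]]
dow [[ 0.462 -0.185]]
b2 [[0.63  0.145]]
b3 [[ 0.634 -0.131]]
b2 [629.5 147.1 148.9 146.3  75.6]
b3 [ 632.5 -132.   241.3  125.2  -76.2]
```

View pics/crop0.png

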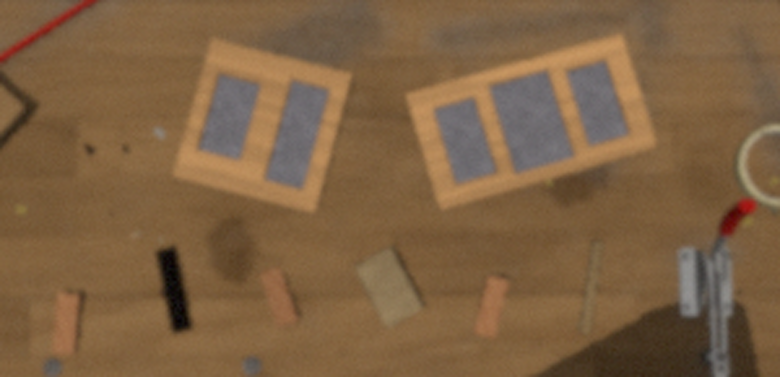

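```bash
cat >> h.py <<'E'
def plan(x,y,z,yaw):
    "turn first (z shift allowed), then xy shift, in creep full-scale units"
    s=arm.state();p=np.array(s["position"]);r=s["tcp_rot"];d=np.array([x,y,z])-p
    a=np.radians(yaw);dy=(yaw-r[2]+180)%360-180
    print("t %.1f pos %s rot %s | TURN rz %.3f  THEN tx %.3f ty %.3f tz %.3f"%(s["t"],p.round(4),np.round(r,1),-dy/120,(d[0]*np.cos(a)+d[1]*np.sin(a))/.15,(d[0]*np.sin(a)-d[1]*np.cos(a))/.15,-d[2]/.15))
E
python3 -m creep '.13 -.154 -.017 0 0 0 0;.13 -.154 -.017 0 0 0 0;.13 -.154 -.017 0 0 0 0;.13 -.154 -.017 0 0 0 0;.13 -.154 -.017 0 0 0 0;.13 -.154 -.017 0 0 0 0;.13 -.154 -.017 0 0 0 0;.13 -.154 -.017 0 0 0 0;.13 -.154 -.017 0 0 0 0;.13 -.154 -.017 0 0 0 0;.13 -.154 -.017 0 0 0 0;.13 -.154 -.017 0 0 0 0;.13 -.154 -.017 0 0 0 0;.13 -.154 -.017 0 0 0 0;.13 -.154 -.017 0 0 0 0;.13 -.154 -.017 0 0 0 0;.13 -.154 -.017 0 0 0 0;.13 -.154 -.017 0 0 0 0;.13 -.154 -.017 0 0 0 0;.13 -.154 -.017 0 0 0 0'
python3 - <<'E'
from h import *
c=camera_info("wrist");cv2.imwrite("pics/w1.png",snapshot("wrist")[:,:,::-1])
plan(.4,0,.28,27)
R=cv2.Rodrigues(np.array(c["rvec"]))[0];print("cam",-R.T@np.array(c["tvec"]).ravel(),"fwd",R[2])
E
```

```text
t: 1.77
position: [0.4001, 0.0016, 0.2824]
tcp_rot: [180.0, 0.0, 12.7]
wrist_force: [0.7, -0.2, 0.9]
grip_width: 0.0852
gripper_force: 0.0
t 1.8 pos [0.402  0.0046 0.2828] rot [-1.799e+02 -1.000e-01  1.280e+01] | TURN rz -0.119  THEN tx -0.025 ty 0.021 tz 0.019
cam [0.47615562 0.01896177 0.42548593] fwd [-0.29626543 -0.06643135 -0.95279257]
```

View pics/w1.png

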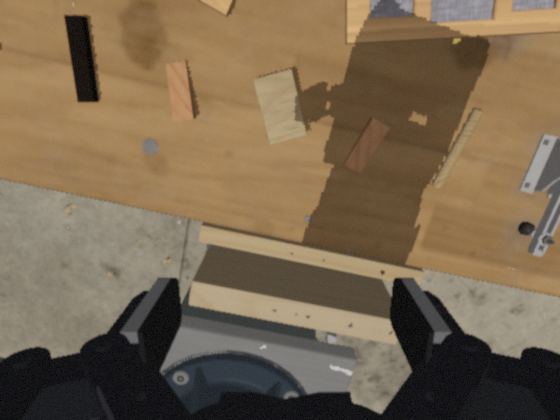

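The wrist view shows ebony (82,58), wedge w2 (180,91), oak (280,105), wedge w3 (368,145) in the shadow, and the dowel (458,148).

Run:
```python
from h import *
c=camera_info("wrist");ct=camera_info("top")
for n,z,q in [("eb",.012,[(67,16),(87,15),(98,101),(77,102)]),("w2",.01,[(166,63),(186,61),(193,119),(172,122)]),("oak",.022,[(255,78),(293,68),(306,133),(271,144)]),("w3",.01,[(373,118),(389,126),(363,171),(346,162)])]:
    print(n,rect(ray(c,q,z)))
o=np.array([130,120])
for n,q in (("eb",[(158,248),(174,246),(189,328),(173,332)]),("b2",[(211,38),(351,73),(315,211),(174,176)]),("b3",[(407,94),(623,35),(656,145),(440,208)]),("w1",[(56,291),(80,292),(76,356),(53,354)])): print("top",n,rect(ray(ct,np.array(q)/2.6+o,.012 if n!="w1" else .01)))
plan(.46,.02,.10,26)
im=cv2.imread("pics/w1.png");print([cv2.cvtColor(im[a-2:a+3,b-2:b+3].mean((0,1)).astype(np.uint8)[None,None],cv2.COLOR_BGR2GRAY)[0,0] for a,b in ((66,177),(115,184),(125,378),(165,357))])
cv2.imwrite("pics/w1c.png",cv2.resize(im[40:190,140:420],None,fx=2.8,fy=2.8,interpolation=cv2.INTER_CUBIC))
```

```text
eb [465.5 240.5  85.8  23.1  11.5]
w2 [455.9 136.6  62.1  23.8  15.5]
oak [465.8  23.8  70.8  40.9  25.9]
w3 [447.2 -79.7  57.2  22.8 -14. ]
top eb [463.7 236.8  86.1  16.3  10.8]
top b2 [631.3 147.9 149.3 148.7  75.3]
top b3 [ 633.2 -130.4  235.3  123.3  -74.8]
top w1 [429.7 343.8  64.2  24.   -2.3]
t 1.8 pos [0.402  0.0046 0.2828] rot [-1.799e+02 -1.000e-01  1.280e+01] | TURN rz -0.110  THEN tx 0.393 ty 0.077 tz 1.219
[np.uint8(149), np.uint8(150), np.uint8(92), np.uint8(88)]
```

View pics/w1c.png

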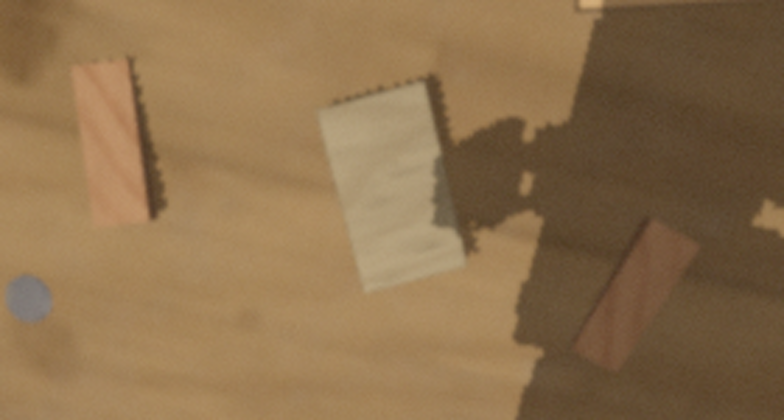

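The shadow of w2 is wider at its near end, so its thick end faces the robot. The oak is clear to grasp at about (0.465, 0.022) with yaw 26.

```bash
python3 -m creep '0 0 .1 0 0 -.0273 0;0 0 .1 0 0 -.0273 0;0 0 .1 0 0 -.0273 0;0 0 .1 0 0 -.0273 0;.107 .02 .1 0 0 0 0;.107 .02 .1 0 0 0 0;.107 .02 .1 0 0 0 0;.107 .02 .1 0 0 0 0;0 0 .16 0 0 0 0;0 0 .16 0 0 0 0;0 0 .16 0 0 0 0;0 0 .16 0 0 0 0;0 0 .1 0 0 0 0;0 0 .1 0 0 0 0;0 0 .1 0 0 0 0;0 0 .09 0 0 0 0;0 0 0 0 0 0 0'
python3 - <<'E'
from h import *
plan(.465,.022,.008,26)
E
```

```text
t: 3.23
position: [0.4614, 0.0171, 0.0058]
tcp_rot: [-179.9, 0.2, 25.8]
wrist_force: [-0.8, 0.2, -0.6]
grip_width: 0.0855
gripper_force: 0.0
t 3.2 pos [0.4614 0.0171 0.0058] rot [-179.9    0.2   25.8] | TURN rz -0.002  THEN tx 0.035 ty -0.019 tz -0.015
```

```bash
python3 -m creep '.035 -.019 -.015 0 0 0 0;0 0 0 0 0 0 1;0 0 0 0 0 0 1;0 0 0 0 0 0 1;0 0 0 0 0 0 1;0 0 0 0 0 0 1;0 0 0 0 0 0 1;0 0 0 0 0 0 1' 40
python3 - <<'E'
from h import *
plan(.6325,-.131,.1,14.5)
E
```

```text
t: 3.9
position: [0.4666, 0.022, 0.0108]
tcp_rot: [180.0, -0.0, 25.8]
wrist_force: [-2.3, 1.6, 8.2]
grip_width: 0.0408
gripper_force: 39.9
t 3.9 pos [0.4666 0.022  0.0108] rot [180.   -0.   25.8] | TURN rz 0.094  THEN tx 0.815 ty 1.264 tz -0.595
```

```bash
python3 -m creep '0 0 -.06 0 0 0 1;0 0 -.12 0 0 0 1;0 0 -.12 0 0 .0235 1;0 0 -.15 0 0 .0235 1;0 0 -.15 0 0 .0235 1;0 0 0 0 0 .0235 1;.0815 .1264 0 0 0 0 1;.0815 .1264 0 0 0 0 1;.0815 .1264 0 0 0 0 1;.0815 .1264 0 0 0 0 1;.0815 .1264 0 0 0 0 1;.0815 .1264 0 0 0 0 1;.0815 .1264 0 0 0 0 1;.0815 .1264 0 0 0 0 1;.0815 .1264 0 0 0 0 1;.0815 .1264 0 0 0 0 1;0 0 0 0 0 0 1;0 0 0 0 0 0 1'
python3 - <<'E'
from h import *
c=camera_info("wrist");cv2.imwrite("pics/w2.png",snapshot("wrist")[:,:,::-1])
np.save("c2.npy",c,allow_pickle=True)
plan(.6325,-.131,.02,14.5)
E
```

```text
t: 5.4
position: [0.6323, -0.1314, 0.1003]
tcp_rot: [-180.0, 0.0, 14.5]
wrist_force: [0.0, 1.5, -0.6]
grip_width: 0.0407
gripper_force: 41.3
t 5.5 pos [ 0.6318 -0.1308  0.1002] rot [-180.     0.    14.5] | TURN rz 0.000  THEN tx 0.004 ty 0.003 tz 0.535
```

View pics/w2.png

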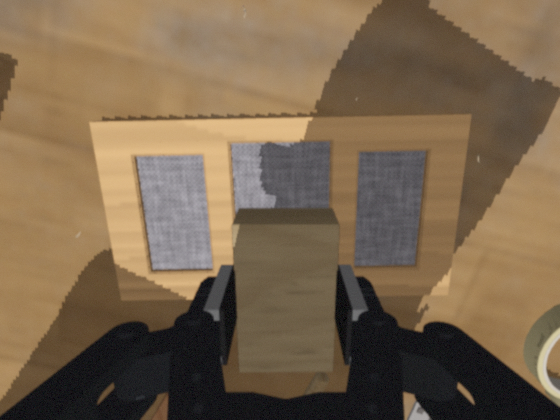

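Run:
```python
from h import *
c=np.load("c2.npy",allow_pickle=True).item()
print("board",rect(ray(c,[(92,122),(470,115),(450,296),(120,300)],.012)))
for n,q in (("L",[(137,156),(204,154),(213,269),(150,271)]),("R",[(358,152),(427,150),(417,268),(354,269)])): 
    w=ray(c,q,.012);print(n,rect(w),w.mean(0))
zu=.1002-.0108
print("oak bottom/top front edge",ray(c,[(235,211),(338,210)],zu),ray(c,[(237,223),(336,222),(240,371),(333,370)],zu+.022))
```

```text
board [ 633.3 -129.4  239.1  126.7  -74.7]
L [614.8 -59.5  82.2  44.6  15.1] [ 0.61501414 -0.05987083]
R [ 652.4 -197.6   82.8   44.3   16.2] [ 0.65251827 -0.19749614]
oak bottom/top front edge [[ 0.65463127 -0.10221948]
 [ 0.66656309 -0.14650028]] [[ 0.65765516 -0.10534249]
 [ 0.6676105  -0.14220864]
 [ 0.58977099 -0.12134925]
 [ 0.60064206 -0.16118257]]
```

```bash
python3 -m creep '.035 -.0145 .1 0 0 -.006 1;0 0 .1 0 0 0 1;0 0 .1 0 0 0 1;0 0 .1 0 0 0 1;0 0 .08 0 0 0 1;0 0 .04 0 0 0 1;0 0 .025 0 0 0 1;0 0 0 0 0 0 1'
```

```text
t: 6.12
position: [0.6366, -0.1272, 0.0185]
tcp_rot: [-180.0, 0.0, 15.3]
wrist_force: [0.1, -0.3, -0.5]
grip_width: 0.0407
gripper_force: 41.3
```

```bash
python3 -m creep '0 0 0 0 0 0 .3;0 0 0 0 0 0 .3;0 0 0 0 0 0 .3;0 0 -.08 0 0 0 .3;0 0 -.2 0 0 0 .3;0 0 -.2 0 0 0 .3;0 0 -.2 0 0 0 .3;0 0 -.2 0 0 0 .3;-.164 -.084 0 0 0 0 .3;-.164 -.084 0 0 0 0 .3;-.164 -.084 0 0 0 0 .3;-.164 -.084 0 0 0 0 .3;-.164 -.084 0 0 0 0 .3;-.164 -.084 0 0 0 0 .3;-.164 -.084 0 0 0 0 .3;-.164 -.084 0 0 0 0 .3;0 0 0 0 0 .055 .3;0 0 0 0 0 .055 .3;0 0 0 0 0 .055 .3;0 0 0 0 0 .055 .3'
python3 -m creep '0 0 0 0 0 .024 .3;0 0 0 0 0 0 .3'
python3 - <<'E'
from h import *
c=camera_info("wrist");cv2.imwrite("pics/w3.png",snapshot("wrist")[:,:,::-1])
np.save("c3.npy",c,allow_pickle=True)
plan(.447,-.082,.003,-14)
E
```

```text
t: 7.78
position: [0.4206, -0.0821, 0.1514]
tcp_rot: [180.0, -0.1, -11.5]
wrist_force: [-0.2, 0.3, 1.1]
grip_width: 0.0598
gripper_force: 0.0
t: 7.95
position: [0.4206, -0.082, 0.1512]
tcp_rot: [180.0, -0.1, -14.2]
wrist_force: [0.1, 0.4, 0.1]
grip_width: 0.0599
gripper_force: 0.0
t 8.0 pos [ 0.4206 -0.082   0.1511] rot [ 1.8e+02 -1.0e-01 -1.4e+01] | TURN rz 0.000  THEN tx 0.171 ty -0.043 tz 0.987
```

View pics/w3.png

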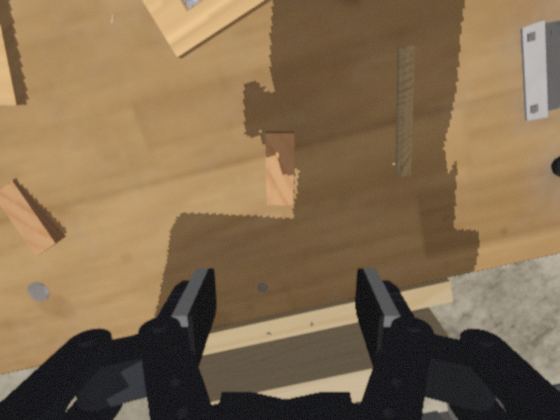

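Run:
```python
from h import *
c=np.load("c3.npy",allow_pickle=True).item()
w=rect(ray(c,[(266,131),(294,131),(294,206),(267,206)],.01));print(w)
plan(w[0]/1e3,w[1]/1e3,.004,w[4])
w=rect(ray(c,[(13,180),(60,240),(38,252),(-6,192)],.01));print("w2",w)
im=cv2.imread("pics/w3.png");cv2.imwrite("pics/w3c.png",cv2.resize(im[110:225,230:330],None,fx=5,fy=5,interpolation=cv2.INTER_CUBIC))
```

```text
[442.8 -83.1  60.2  22.1 -14.1]
t 8.0 pos [ 0.4206 -0.082   0.1511] rot [ 1.8e+02 -1.0e-01 -1.4e+01] | TURN rz 0.001  THEN tx 0.145 ty -0.029 tz 0.980
w2 [455.6 130.8  58.8  23.6  14.2]
```

View pics/w3c.png

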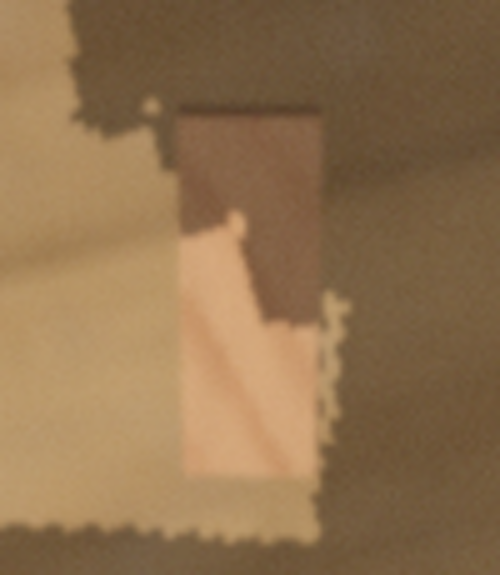

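w3's thick end is the far one: it looks wider and its dark end face shows. I'll grasp 6 mm towards that end.

```bash
python3 -m creep '.0925 -.0145 .1 0 0 0 .3;.0925 -.0145 .2 0 0 0 .3;0 0 .2 0 0 0 .3;0 0 .2 0 0 0 .3;0 0 .14 0 0 0 .3;0 0 .1 0 0 0 .3;0 0 .04 0 0 0 .3;0 0 0 0 0 0 1;0 0 0 0 0 0 1;0 0 0 0 0 0 1;0 0 0 0 0 0 1;0 0 0 0 0 0 1;0 0 0 0 0 0 1;0 0 0 0 0 0 1' 35
python3 - <<'E'
from h import *
plan(.6525,-.1985,.08,15.2)
E
```

```text
t: 9.17
position: [0.4491, -0.0847, 0.0045]
tcp_rot: [180.0, -0.1, -14.0]
wrist_force: [-1.6, 1.5, 7.9]
grip_width: 0.0207
gripper_force: 34.7
t 9.2 pos [ 0.4491 -0.0847  0.0045] rot [ 1.8e+02 -1.0e-01 -1.4e+01] | TURN rz -0.243  THEN tx 1.110 ty 1.088 tz -0.503
```

```bash
python3 -m creep '0 0 -.06 0 0 0 1;0 0 -.12 0 0 0 1;0 0 -.12 0 0 -.0486 1;0 0 -.12 0 0 -.0486 1;0 0 -.11 0 0 -.0486 1;0 0 0 0 0 -.0486 1;0 0 0 0 0 -.0486 1;.1151 .1087 0 0 0 0 1;.1151 .1087 0 0 0 0 1;.1151 .1087 0 0 0 0 1;.1151 .1087 0 0 0 0 1;.1151 .1087 0 0 0 0 1;.1151 .1087 0 0 0 0 1;.1151 .1087 0 0 0 0 1;.1151 .1087 0 0 0 0 1;.1151 .1087 0 0 0 0 1;.1151 .1087 0 0 0 0 1;0 0 0 0 0 0 1'
python3 - <<'E'
from h import *
c=camera_info("wrist");cv2.imwrite("pics/w4.png",snapshot("wrist")[:,:,::-1])
np.save("c4.npy",c,allow_pickle=True)
plan(.6585,-.1968,.013,15.2)
E
```

```text
t: 10.67
position: [0.6603, -0.1986, 0.0843]
tcp_rot: [179.9, -0.2, 15.1]
wrist_force: [0.3, -0.1, 0.4]
grip_width: 0.0204
gripper_force: 34.5
t 10.7 pos [ 0.6587 -0.1976  0.0837] rot [ 1.799e+02 -1.000e-01  1.510e+01] | TURN rz -0.001  THEN tx 0.000 ty -0.005 tz 0.471
```

View pics/w4.png

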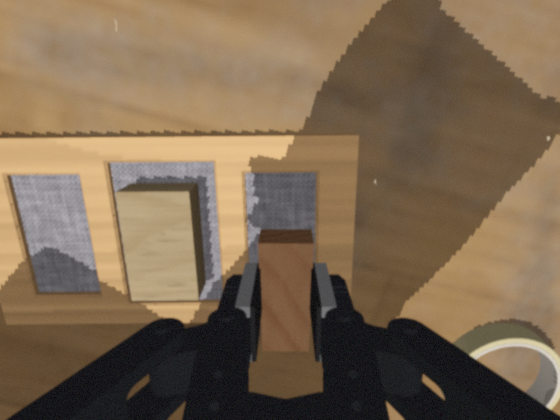

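The oak is in its pocket (117–205, 185–301) and the wedge hangs in line with the right pocket. Lowering it now.

```bash
python3 -m creep '0 -.005 .1 0 0 0 1;0 0 .12 0 0 0 1;0 0 .12 0 0 0 1;0 0 .08 0 0 0 1;0 0 .03 0 0 0 1;0 0 .015 0 0 0 1;0 0 0 0 0 0 1;0 0 0 0 0 0 1'
```

```text
t: 11.38
position: [0.6578, -0.1962, 0.0141]
tcp_rot: [180.0, -0.1, 15.1]
wrist_force: [1.0, -0.4, -0.4]
grip_width: 0.0209
gripper_force: 34.5
```

```bash
python3 -m creep '0 0 0 0 0 0 .53;0 0 0 0 0 0 .53;0 0 0 0 0 0 .53;0 0 -.06 0 0 0 .53;0 0 -.16 0 0 0 .53;0 0 -.2 0 0 0 .53;0 0 -.2 0 0 0 .3;-.0483 -.1536 0 0 0 0 .3;-.0483 -.1536 0 0 0 0 .3;-.0483 -.1536 0 0 0 0 .3;-.0483 -.1536 0 0 0 0 .3;-.0483 -.1536 0 0 0 0 .3;-.0483 -.1536 0 0 0 0 .3;-.0483 -.1536 0 0 0 0 .3;-.0483 -.1536 0 0 0 0 .3;-.0483 -.1536 0 0 0 0 .3;-.0483 -.1536 0 0 0 0 .3;-.0483 -.1536 0 0 0 0 .3;-.0483 -.1536 0 0 0 0 .3;-.0483 -.1536 0 0 0 0 .3'
python3 -m creep '-.0483 -.1536 0 0 0 0 .3;-.0483 -.1536 0 0 0 0 .3;-.0483 -.1536 0 0 0 0 .3;0 0 0 0 0 0 .3;0 0 0 0 0 0 .3'
python3 - <<'E'
from h import *
c=camera_info("wrist");cv2.imwrite("pics/w5.png",snapshot("wrist")[:,:,::-1])
np.save("c5.npy",c,allow_pickle=True)
plan(.4498,.1295,.004,14.8)
E
```

```text
t: 13.05
position: [0.4878, 0.0693, 0.1069]
tcp_rot: [180.0, -0.1, 15.1]
wrist_force: [0.1, -0.4, 0.2]
grip_width: 0.0599
gripper_force: 0.0
t: 13.47
position: [0.4492, 0.1302, 0.1068]
tcp_rot: [180.0, -0.1, 15.2]
wrist_force: [0.9, -0.4, -0.1]
grip_width: 0.0599
gripper_force: 0.0
t 13.5 pos [0.4497 0.1296 0.1067] rot [ 1.80e+02 -1.00e-01  1.52e+01] | TURN rz 0.003  THEN tx 0.001 ty 0.001 tz 0.685
```

View pics/w5.png

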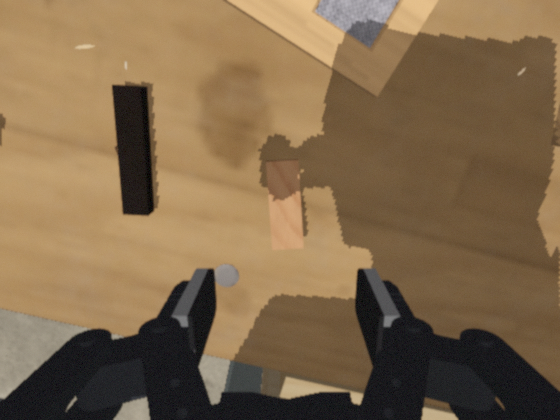

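w2 lies between the fingers at (266–303, 160–249), with the ebony at (113–153, 86–214).

Run:
```python
from h import *
c=np.load("c5.npy",allow_pickle=True).item()
print("w2",rect(ray(c,[(266,160),(297,159),(303,247),(271,249)],.01)))
print("eb",rect(ray(c,[(113,86),(141,86),(151,213),(123,214)],.012)))
```

```text
w2 [454.5 132.   64.2  23.   17.5]
eb [463.1 238.7  84.3  19.4  13.1]
```

```bash
python3 -m creep '-.005 -.006 .1 0 0 -.016 .3;0 0 .2 0 0 0 .3;0 0 .18 0 0 0 .3;0 0 .12 0 0 0 .3;0 0 .06 0 0 0 .3;0 0 .025 0 0 0 .3;0 0 0 0 0 0 1;0 0 0 0 0 0 1;0 0 0 0 0 0 1;0 0 0 0 0 0 1;0 0 0 0 0 0 1;0 0 0 0 0 0 1;0 0 0 0 0 0 1' 35
python3 - <<'E'
from h import *
a=np.radians(15.2);p=np.array([.6335,-.129])+.072*np.array([-np.sin(a),np.cos(a)]);print(p)
p-=.006*np.array([np.cos(a),np.sin(a)])
plan(*p,.08,15.2)
E
```

```text
t: 14.6
position: [0.4491, 0.1302, 0.0045]
tcp_rot: [180.0, -0.1, 17.1]
wrist_force: [-0.3, -1.7, 6.0]
grip_width: 0.0207
gripper_force: 33.9
[ 0.61462238 -0.05951881]
t 14.6 pos [0.4491 0.1302 0.0045] rot [ 1.80e+02 -1.00e-01  1.71e+01] | TURN rz 0.016  THEN tx 0.693 ty 1.510 tz -0.503
```

```bash
python3 -m creep '0 0 -.06 0 0 0 1;0 0 -.12 0 0 0 1;0 0 -.12 0 0 .016 1;0 0 -.12 0 0 0 1;0 0 -.11 0 0 0 1;.0578 .1258 0 0 0 0 1;.0578 .1258 0 0 0 0 1;.0578 .1258 0 0 0 0 1;.0578 .1258 0 0 0 0 1;.0578 .1258 0 0 0 0 1;.0578 .1258 0 0 0 0 1;.0578 .1258 0 0 0 0 1;.0578 .1258 0 0 0 0 1;.0578 .1258 0 0 0 0 1;.0578 .1258 0 0 0 0 1;.0578 .1258 0 0 0 0 1;.0578 .1258 0 0 0 0 1;0 0 .05 0 0 0 1;0 0 .1 0 0 0 1;0 0 .1 0 0 0 1'
python3 -m creep '0 0 .1 0 0 0 1;0 0 .07 0 0 0 1;0 0 .03 0 0 0 1;0 0 .015 0 0 0 1;0 0 0 0 0 0 1;0 0 0 0 0 0 1'
python3 -c "
from h import *
plan(.6088,-.0611,.014,15.2)"
```

```text
t: 16.27
position: [0.608, -0.0613, 0.046]
tcp_rot: [180.0, -0.1, 15.1]
wrist_force: [0.0, -0.5, -0.1]
grip_width: 0.0207
gripper_force: 34.5
t: 16.77
position: [0.6082, -0.0612, 0.0138]
tcp_rot: [180.0, -0.1, 15.1]
wrist_force: [1.0, -0.9, -0.5]
grip_width: 0.0208
gripper_force: 34.5
t 16.8 pos [ 0.6082 -0.0612  0.0138] rot [ 1.80e+02 -1.00e-01  1.51e+01] | TURN rz -0.001  THEN tx 0.004 ty 0.000 tz -0.001
```

```bash
python3 -m creep '0 0 0 0 0 0 .53;0 0 0 0 0 0 .53;0 0 0 0 0 0 .53;0 0 -.06 0 0 0 .53;0 0 -.16 0 0 0 .53;0 0 -.2 0 0 0 .53;0 0 -.2 0 0 0 .3;0 0 -.1 0 0 .048 .3;0 0 0 0 0 .048 .3;0 0 0 0 0 .048 .3'
python3 -c "
from h import *
plan(.405,.344,.12,-2)"
```

```text
t: 17.6
position: [0.6085, -0.0613, 0.1233]
tcp_rot: [180.0, -0.2, -2.4]
wrist_force: [-0.8, -0.1, -0.4]
grip_width: 0.06
gripper_force: 0.0
t 17.6 pos [ 0.6085 -0.0613  0.1233] rot [180.   -0.2  -2.4] | TURN rz -0.004  THEN tx -1.450 ty -2.653 tz 0.022
```

```bash
python3 -m creep '-.08 -.147 0 0 0 0 .3;-.08 -.147 0 0 0 0 .3;-.08 -.147 0 0 0 0 .3;-.08 -.147 0 0 0 0 .3;-.08 -.147 0 0 0 0 .3;-.08 -.147 0 0 0 0 .3;-.08 -.147 0 0 0 0 .3;-.08 -.147 0 0 0 0 .3;-.08 -.147 0 0 0 0 .3;-.08 -.147 0 0 0 0 .3;-.08 -.147 0 0 0 0 .3;-.08 -.147 0 0 0 0 .3;-.08 -.147 0 0 0 0 .3;-.08 -.147 0 0 0 0 .3;-.08 -.147 0 0 0 0 .3;-.08 -.147 0 0 0 0 .3;-.08 -.147 0 0 0 0 .3;-.08 -.147 0 0 0 0 .3;0 0 0 0 0 0 .3;0 0 0 0 0 0 .3'
python3 - <<'E'
from h import *
c=camera_info("wrist");im=snapshot("wrist")[:,:,::-1];cv2.imwrite("pics/w6.png",im)
cv2.imwrite("pics/top1.png",snapshot("top")[:,:,::-1])
np.save("c6.npy",c,allow_pickle=True)
plan(.430,.344,.004,-2)
E
```

```text
t: 19.27
position: [0.4065, 0.3442, 0.1217]
tcp_rot: [-180.0, -0.0, -2.0]
wrist_force: [-0.1, -0.1, 0.5]
grip_width: 0.0597
gripper_force: 0.0
t 19.4 pos [0.4071 0.343  0.1214] rot [-180.    -0.    -2.2] | TURN rz -0.001  THEN tx 0.152 ty -0.012 tz 0.783
```

View pics/w6.png

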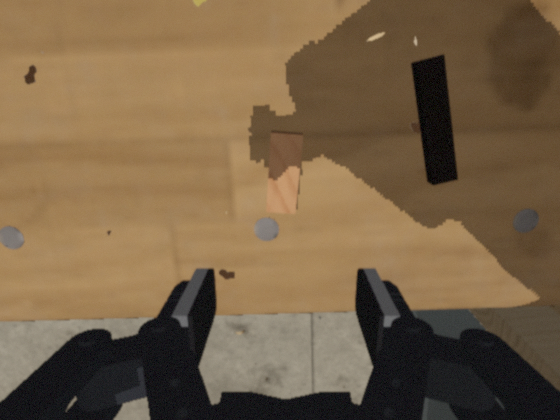

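w1 is at (267–303, 131–214) and looks wider at the far end, so its thick end is the far one.

Run:
```python
from h import *
c=np.load("c6.npy",allow_pickle=True).item()
w=rect(ray(c,[(271,132),(303,133),(297,214),(267,212)],.01));print("w1",w)
print("eb",rect(ray(c,[(412,62),(444,55),(457,178),(429,184)],.012)))
a=np.radians(w[4]);plan(w[0]/1e3+.005*np.cos(a),w[1]/1e3+.005*np.sin(a),.004,w[4])
im=cv2.imread("pics/top1.png");cv2.imwrite("pics/top1c.png",cv2.resize(im[120:265,170:430],None,fx=3,fy=3,interpolation=cv2.INTER_CUBIC))
```

```text
w1 [431.1 344.5  58.9  22.2  -5.5]
eb [463.2 240.7  83.8  20.5  11.8]
t 19.4 pos [0.4071 0.343  0.1214] rot [-180.    -0.    -2.2] | TURN rz 0.028  THEN tx 0.191 ty -0.025 tz 0.783
```

View pics/top1c.png

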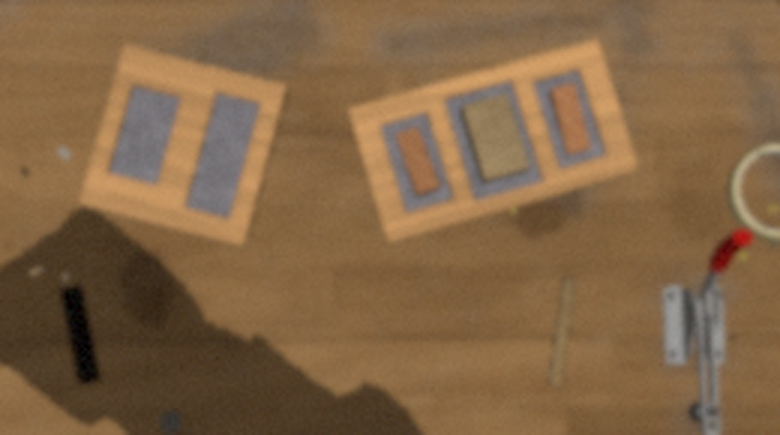

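All three pieces sit inside the three-pocket board's pockets. Next I'll grasp w1.

```bash
python3 -m creep '0 0 .1 0 0 .028 .3;.095 -.0125 .2 0 0 0 .3;.096 -.0125 .2 0 0 0 .3;0 0 .15 0 0 0 .3;0 0 .08 0 0 0 .3;0 0 .04 0 0 0 .3;0 0 .013 0 0 0 .3;0 0 0 0 0 0 1;0 0 0 0 0 0 1;0 0 0 0 0 0 1;0 0 0 0 0 0 1;0 0 0 0 0 0 1;0 0 0 0 0 0 1;0 0 0 0 0 0 1' 35
python3 - <<'E'
from h import *
a=np.radians(-14.5);p=np.array([.6305,.1478])+.036*np.array([-np.sin(a),np.cos(a)]);print(p)
p+=.005*np.array([np.cos(a),np.sin(a)])
plan(*p,.08,-14.5)
E
```

```text
t: 20.53
position: [0.4362, 0.3449, 0.0049]
tcp_rot: [-179.9, -0.1, -5.5]
wrist_force: [-1.1, -1.4, 7.5]
grip_width: 0.0211
gripper_force: 34.3
[0.63951368 0.18265332]
t 20.5 pos [0.4362 0.3449 0.0049] rot [-1.799e+02 -1.000e-01 -5.500e+00] | TURN rz 0.075  THEN tx 1.616 ty 0.708 tz -0.501
```

```bash
python3 -m creep '0 0 -.06 0 0 0 1;0 0 -.12 0 0 0 1;0 0 -.12 0 0 .025 1;0 0 -.12 0 0 .025 1;0 0 -.11 0 0 .025 1;.1347 .059 0 0 0 0 1;.1347 .059 0 0 0 0 1;.1347 .059 0 0 0 0 1;.1347 .059 0 0 0 0 1;.1347 .059 0 0 0 0 1;.1347 .059 0 0 0 0 1;.1347 .059 0 0 0 0 1;.1347 .059 0 0 0 0 1;.1347 .059 0 0 0 0 1;.1347 .059 0 0 0 0 1;.1347 .059 0 0 0 0 1;.1347 .059 0 0 0 0 1;0 0 0 0 0 0 1;0 0 0 0 0 0 1'
python3 - <<'E'
from h import *
c=camera_info("wrist");cv2.imwrite("pics/w7.png",snapshot("wrist")[:,:,::-1])
np.save("c7.npy",c,allow_pickle=True)
plan(.6443,.1814,.014,-14.5)
E
```

```text
t: 22.12
position: [0.6443, 0.1803, 0.0838]
tcp_rot: [-180.0, -0.0, -14.6]
wrist_force: [-0.4, -0.1, 0.3]
grip_width: 0.0208
gripper_force: 34.6
t 22.2 pos [0.6436 0.181  0.0837] rot [-180.     0.   -14.5] | TURN rz -0.000  THEN tx 0.004 ty -0.004 tz 0.464
```

View pics/w7.png

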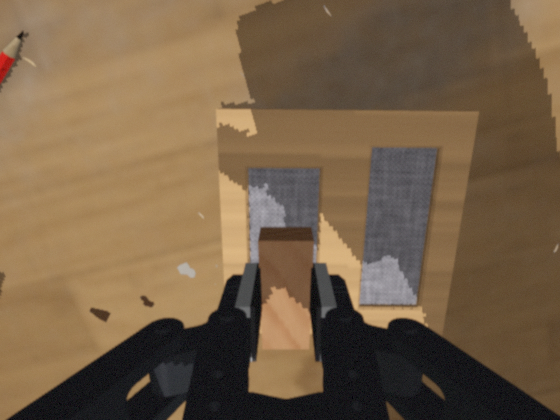

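The wedge hangs over the shorter pocket, and the longer pocket spans (360–438, 147–306).

Run:
```python
from h import *
c=np.load("c7.npy",allow_pickle=True).item()
r=rect(ray(c,[(372,147),(438,148),(417,306),(360,305)],.012));print("R",r)
w=ray(c,[(247,168),(321,168)],.012);d=w[0]-w[1];print(w,np.degrees(np.arctan2(d[1],d[0]))-90, "L centre", w.mean(0)+.041*np.array([-d[1],d[0]])/np.linalg.norm(d)*1)
a=np.radians(r[4]);print("L from R",r[:2]/1e3+.072*np.array([-np.sin(a),np.cos(a)]))
```

```text
R [622.3 114.  106.8  38.9 -14.9]
[[0.68539662 0.1938065 ]
 [0.67425492 0.15089868]] -14.556285803356204 L centre [0.64014182 0.18265716]
L from R [0.64081356 0.18357908]
```

Matches the plan to within a millimetre or so. Lower it.

```bash
python3 -m creep '.006 -.005 .1 0 0 0 1;0 0 .12 0 0 0 1;0 0 .12 0 0 0 1;0 0 .08 0 0 0 1;0 0 .03 0 0 0 1;0 0 .013 0 0 0 1;0 0 0 0 0 0 1;0 0 0 0 0 0 1'
python3 -c "
from h import *
plan(.6443,.1814,.014,-14.5)"
```

```text
t: 22.83
position: [0.6454, 0.1816, 0.0144]
tcp_rot: [-180.0, -0.1, -14.5]
wrist_force: [0.3, 0.3, 0.6]
grip_width: 0.0206
gripper_force: 34.6
t 22.8 pos [0.6454 0.1816 0.0144] rot [-1.80e+02 -1.00e-01 -1.45e+01] | TURN rz -0.000  THEN tx -0.006 ty 0.003 tz 0.003
```

```bash
python3 -m creep '0 0 0 0 0 0 .53;0 0 0 0 0 0 .53;0 0 0 0 0 0 .53;0 0 -.06 0 0 0 .53;0 0 -.16 0 0 0 .53;0 0 -.2 0 0 0 .53;0 0 -.2 0 0 -.045 .3;0 0 0 0 0 -.045 .3;0 0 0 0 0 -.045 .3;0 0 0 0 0 -.045 .3;0 0 0 0 0 -.045 .3'
python3 -m creep '-.11 -.0637 0 0 0 0 .3;-.11 -.0637 0 0 0 0 .3;-.11 -.0637 0 0 0 0 .3;-.11 -.0637 0 0 0 0 .3;-.11 -.0637 0 0 0 0 .3;-.11 -.0637 0 0 0 0 .3;-.11 -.0637 0 0 0 0 .3;-.11 -.0637 0 0 0 0 .3;-.11 -.0637 0 0 0 0 .3;-.11 -.0637 0 0 0 0 .3;0 0 0 0 0 0 .3;0 0 0 0 0 0 .3'
python3 -c "
from h import *
plan(.4632,.2395,.005,12.3)"
```

```text
t: 23.75
position: [0.6451, 0.1814, 0.1078]
tcp_rot: [180.0, -0.1, 12.8]
wrist_force: [-0.7, 0.2, -0.1]
grip_width: 0.0601
gripper_force: 0.0
t: 24.75
position: [0.4631, 0.2393, 0.1075]
tcp_rot: [-180.0, -0.1, 12.5]
wrist_force: [-0.3, 0.3, -0.1]
grip_width: 0.0599
gripper_force: 0.0
t 24.8 pos [0.4631 0.2393 0.1075] rot [-1.80e+02 -1.00e-01  1.25e+01] | TURN rz 0.002  THEN tx 0.001 ty -0.001 tz 0.683
```

```bash
python3 -m creep '0 0 .1 0 0 0 .3;0 0 .2 0 0 0 .3;0 0 .18 0 0 0 .3;0 0 .12 0 0 0 .3;0 0 .06 0 0 0 .3;0 0 .023 0 0 0 .3;0 0 0 0 0 0 1;0 0 0 0 0 0 1;0 0 0 0 0 0 1;0 0 0 0 0 0 1;0 0 0 0 0 0 1;0 0 0 0 0 0 1;0 0 0 0 0 0 1' 35
python3 -c "
from h import *
plan(.622,.1135,.084,-14.7)"
```

```text
t: 25.83
position: [0.464, 0.2393, 0.0054]
tcp_rot: [-180.0, -0.1, 12.5]
wrist_force: [-0.6, -0.7, 5.8]
grip_width: 0.0168
gripper_force: 34.4
t 25.8 pos [0.464  0.2393 0.0054] rot [-1.80e+02 -1.00e-01  1.25e+01] | TURN rz 0.227  THEN tx 1.232 ty 0.544 tz -0.524
```

```bash
python3 -m creep '0 0 -.06 0 0 0 1;0 0 -.12 0 0 0 1;0 0 -.12 0 0 .0454 1;0 0 -.12 0 0 .0454 1;0 0 -.1 0 0 .0454 1;0 0 0 0 0 .0454 1;0 0 0 0 0 .0454 1;.1232 .0544 0 0 0 0 1;.1232 .0544 0 0 0 0 1;.1232 .0544 0 0 0 0 1;.1232 .0544 0 0 0 0 1;.1232 .0544 0 0 0 0 1;.1232 .0544 0 0 0 0 1;.1232 .0544 0 0 0 0 1;.1232 .0544 0 0 0 0 1;.1232 .0544 0 0 0 0 1;.1232 .0544 0 0 0 0 1;0 0 0 0 0 0 1;0 0 0 0 0 0 1'
python3 -c "
from h import *
plan(.622,.1135,.0142,-14.7)"
```

```text
t: 27.42
position: [0.6214, 0.1126, 0.0829]
tcp_rot: [-180.0, -0.0, -14.8]
wrist_force: [-0.1, 0.2, -1.1]
grip_width: 0.0166
gripper_force: 34.4
t 27.4 pos [0.6214 0.1126 0.0829] rot [-180.    -0.   -14.8] | TURN rz -0.001  THEN tx 0.002 ty -0.007 tz 0.458
```

```bash
python3 -m creep '0 -.006 .1 0 0 0 1;0 0 .12 0 0 0 1;0 0 .12 0 0 0 1;0 0 .08 0 0 0 1;0 0 .03 0 0 0 1;0 0 .008 0 0 0 1;0 0 0 0 0 0 1;0 0 0 0 0 0 1'
python3 -m creep '0 0 0 0 0 0 .55;0 0 0 0 0 0 .55;0 0 0 0 0 0 .55;0 0 -.06 0 0 0 .55;0 0 -.16 0 0 0 .55;0 0 -.2 0 0 0 .55;0 0 -.2 0 0 0 .3;0 0 -.2 0 0 0 .3;-.15 0 -.05 0 0 0 .3;-.2 0 0 0 0 0 .3;-.2 0 0 0 0 0 .3;-.2 0 0 0 0 0 .3;-.2 0 0 0 0 0 .3;-.2 0 0 0 0 0 .3;0 0 0 0 0 0 .3;0 0 0 0 0 0 .3'
python3 - <<'E'
from h import *
t=snapshot("top")[:,:,::-1];w=snapshot("wrist")[:,:,::-1]
a=cv2.resize(t[125:265,180:420],(800,467),interpolation=cv2.INTER_CUBIC)[:300]
b=w[:300]
cv2.imwrite("pics/fin.png",np.vstack([a,np.hstack([b,np.zeros((300,240,3),np.uint8)])]))
E
```

```text
t: 28.08
position: [0.6218, 0.1141, 0.0145]
tcp_rot: [-180.0, -0.1, -14.7]
wrist_force: [-0.4, -0.7, 0.2]
grip_width: 0.0168
gripper_force: 34.4
t: 29.42
position: [0.4539, 0.1582, 0.145]
tcp_rot: [-180.0, -0.0, -14.7]
wrist_force: [0.5, 0.4, 0.9]
grip_width: 0.0598
gripper_force: 0.0
```

View pics/fin.png

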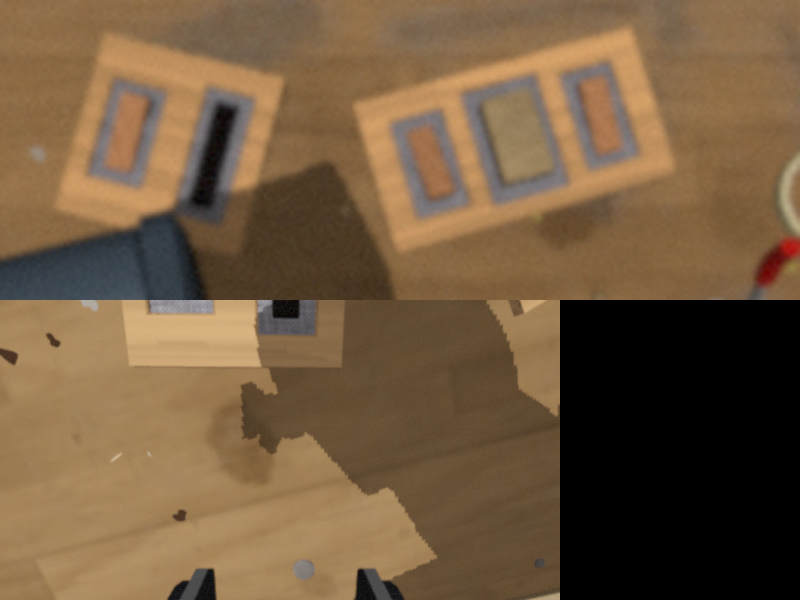

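All five pieces lie inside their pockets with felt visible round each, and the arm is clear.

```bash
python3 -c "
from station import order
print(order.job_done())"
```

```text
the job is handed in; nothing more can be done
None
```

Both kits are made up and the job is handed in at about 29 s: the final top view shows the oak block, the three wedges and the ebony stick each lengthwise in its pocket, and the arm did not go near the dowel, cork block or tape roll.

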